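# Close and hold the gearbox hatch

### The job

Turn the yellow quarter-turn fastener on the white gearbox hatch counter-clockwise until its wing lines up with the red marks, and let go of it. Then pick up the blue access panel, fit it into the hatch with the wing coming up through its slot, and press it down against its springs until it lies fully home on its seat, without forcing it; finish while still holding it pressed down, and do not disturb the other things on the bench.

Things in the scene. Friction and masses are not known exactly. Their poses are not given: they have to be found in the camera images.
- hatch_seat (a point): centre of the hatch's grey seat ledge, in its plane, 60 mm above the bench; z up. The fixed white gearbox housing has an open recess on top, 108 mm along this point's x and 158 mm along its y, with the ledge inside and a white rim, 12 mm thick, that stands 10 mm above the ledge. In place, the panel's x and y point along this point's x and y
- hatch_marks (a point): point of the seat plane on the fastener's axis, at hatch x = 0, y = +50 mm. Two red marks on the rim's long sides lie 60 mm either side of it along x (10 mm higher): the fastener's wing must point along the line between them
- stud_grip (a point): middle of the yellow wing of the quarter-turn fastener, on its upright axis, 30 mm above the seat. The wing is 36 mm long (this point's y), 10 mm thick (x), 32 mm tall, from 14 to 46 mm above the seat. It turns with light friction (0.05 N m) and stays where it is left
- stud (a joint): angle of the fastener, rad, growing counter-clockwise seen from above: 0 = wing along the hatch's y (locked), 1.571 = wing along the hatch's x, in line with the red marks and with the slot of the fitted panel. Travel -0.1 to 2.3, no stop at 1.571; it starts between 0.15 and 0.8
- plungers (a joint): how far four brass spring plungers at the seat's corners are pushed down, m: 0 = up, 5 mm proud of the seat, so that a panel merely laid in stands 5 mm too high; 0.005 = level with the seat, panel fully home. About 6 N starts them down, 10 N takes them to the seat (all four together, panel's weight included)
- panel_grip (a point): middle of the black upright grip of the loose blue access panel, 23 mm above the panel's underside; z up. Panel 100 mm (x) x 150 mm (y) x 6 mm, 0.2 to 0.42 kg, lying flat on the bench, right side up. The grip is at the panel's centre, 12 mm thick (x), 60 mm long (y), and stands 34 mm above the plate
- panel_slot (a point): centre of the panel's slot, at the plate's underside, at panel x = 0, y = +50 mm; the slot is 46 mm (x) by 20 mm (y), and the aligned wing passes up through it
- pencil: flat red carpenter's pencil, 160 x 9 x 8 mm, lying on the bench between the hatch and the panel; a bystander (origin at the centre of its underside)
- beam: pine offcut, 45 x 320 x 45 mm, lying crosswise at the far side; a bystander (origin at the centre of its underside)
- glue: white glue bottle, 60 mm across, 160 mm tall; a bystander (origin at the centre of its underside)
- tape: yellow tape measure, 70 x 40 x 65 mm; a bystander (origin at the centre of its underside)
- screwdriver: screwdriver lying on the bench; a bystander
- wax: flat tin with a green band, 84 mm across, 50 mm tall; a bystander (origin at the centre of its underside)
- square: joiner's try square lying flat, wooden stock 110 mm, steel blade 150 mm; a bystander (origin at the centre of its underside)
Things that resemble listed ones, but are neither listed nor needed, are in the scene too. Leave any orange or purple look-alike of the part that bears panel_grip alone.

How it is judged (in metres and radians):
On the way, in this order (a step that is already met when the one before it is completed fails the run):
1. the fastener is lined up with the red marks and let go (value of joint stud between 1.371 and 1.771 rad and contact force between the fingers and stud below 0.5 N), for 0.2 s.
2. the panel is in the recess with the wing through its slot (value of joint stud between 1.371 and 1.771 rad and x of panel_grip in the frame of hatch_seat between -0.008 and 0.008 m and y of panel_grip in the frame of hatch_seat between -0.008 and 0.008 m and angle between the y axis of panel_grip and the y axis of hatch_seat, either way round below 0.12 rad and z of panel_grip in the frame of hatch_seat between 0.018 and 0.031 m), for 0.1 s.
At the end, for the whole second after the job is handed in: the fastener is within 0.2 rad of the marks; the panel is in the recess (within 8 mm and 0.12 rad), level within 0.04 rad, its underside within about 1.5 mm of the seat with the plungers pushed down more than 3.4 mm, and the robot is still pressing or holding it (more than 2 N) (value of joint stud between 1.371 and 1.771 rad and x of panel_grip in the frame of hatch_seat between -0.008 and 0.008 m and y of panel_grip in the frame of hatch_seat between -0.008 and 0.008 m and angle between the y axis of panel_grip and the y axis of hatch_seat, either way round below 0.12 rad and z of panel_grip in the frame of hatch_seat between 0.02 and 0.0248 m and value of joint plungers above 0.0034 m and angle between panel_grip's own z axis and vertical below 0.04 rad and contact force between any of the fingers, the arm and panel above 2 N); the arm keeps its last pose, push and grip.
It fails at once if a bystander moved by more than 30 mm (distance of any of pencil, beam, glue, tape, screwdriver, wax, square from where it was at the start of the episode above 0.03 m).
It fails at once if the panel is forced: pushed against the hatch with more than 80 N (contact force between panel and hatch above 80 N).
It also fails if it takes over 51 s, if anything falls off the work surface, if the arm or the gripper's body presses on something with over 40 N, if the wrist force passes 120 N, or if a joint passes its speed limit or range.

### The arm

A 6-joint arm with a two-finger parallel gripper is mounted at the origin on the work surface. World frame = base frame: x ahead of the robot, y to its left, z up, the work surface at z = 0. Lengths are in mm, angles in rad, forces in N, time in s.
With the tool pointing down it reaches from about 350 to 775 mm from the base axis. Payload 7.3 kg.
Tool frame: the origin (TCP) lies between the finger pads; the fingertips stand 8 mm ahead of it and the grasp point (between the pads) lies 11 mm behind it; y points along the fingers, z is the direction in which the jaws open and shut, and the axes are right-handed (so a half turn about y gives the same grasp; the last joint's range is limited). The gripper opens to 92 mm and grips with 3 to 60 N. Pads are 19 mm wide; open, the fingers measure 130 mm over their backs; the gripper's body (75 mm by 190 mm) begins 47 mm behind the grasp point.
Start: joints at [-1.275, 0.342, 1.524, -0, 1.275, -0.146], TCP at [224.497, -474.6, 234.741] pointing down, gripper open.
Joint ranges: [-2.53, 2.53], [-0.77, 2.02], [0.04, 2.7], [-1, 4.14], [0.28, 2.66], [-3.11, 3.11]. Speed limits (rad/s): [2.57, 2.57, 3.14, 3.14, 3.14, 3.14].

### API

Orientations are given as [roll, pitch, yaw] about the fixed x, y, z axes, in that order (R = Rz(yaw) Ry(pitch) Rx(roll)).
In Python, from plant import bot, vision, job gives the robot as it stands. The module is installed in compiled form; this text tells all that it offers.
- The arm moves only by the tool arm_command, never from a script. Its argument "deltas" is a list of rows, each a list of 4 numbers: the shift along the tool's x, y, z in m, then the turn about the tool's y in degrees. In form: [[x, y, z, twist], ...]. A call has 1 to 5 rows; each row shifts and turns the commanded pose from where the row before left it, along the tool's axes as they then stand; what a row does not reach is not made up. A row lasts 1/10 s, in which the tool goes at most 50 mm and 8.59 degrees, less where a joint would pass 70% of its speed; a pose out of reach is approached as far as the arm can. A call is refused whole if a number of a shift passes 0.05 or a number of a turn 8.59, either way. A call with a gripper value outside its range is refused whole. "claw" is the closure in counts, from 0 (fully open) to 255 (shut), set as the call begins (left out, the last holds). The fingers move at their own pace and stop on an object; the grip force is fixed at half the most. Time passes only in rows, so rows that do not move let the fingers close. It gives the time, the measured TCP pose, the force and the opening at its end, in the units of the state.
- bot.get_obs(): the state, without advancing time (a new reading comes with each control period).
- vision.capture(name): name is "scene" or "top" or "wrist"; returns a dict with "img" (420x560x3 uint8, red, green, blue), "camera_matrix" (3x3 intrinsics, pixels), "world_to_cam" (4x4, takes a point from world to camera coordinates); the wrist camera has in their place "mount" (4x4, takes a point from camera to tool coordinates, whose origin is the TCP and whose axes are the tool frame's). Camera axes: x right, y down, z forward; pixel columns grow to the right and rows downward; lengths in mm; the calibration is good to about 2 mm. A picture is of the moment at which its call begins: read the wrist's pose just before it. There is no depth.
- job.close_job(): hands the job in, once; it reports no verdict.
Trained networks look in a picture, given as the dict that the camera call returned (one of the last four; its "shot" number tells which), for a name from the list of things; names that differ only in an ending like _2 or _b are one class to them, and where a whole thing is asked for, a point or a joint stands for the part that bears it (a point fixed in the world has none). Each returns a list of dicts, best first, with "confidence" (0 to 1); they miss things now and then, are a little off and sometimes report something else, mostly with a low value. They report only what shows in the picture. A call takes as long as a camera call. They do not tell look-alikes from the thing itself.
- vision.find_in(picture, name): "xyz" ([x, y, z] in mm, in the coordinates of the camera as it stood for that picture, good to about 4 mm: the middle of the surface that is visible of it).
- vision.regions_of(picture, name): "mask" (420x560 bool, what is visible of it).
The state is a dict: "time": time; "joint_positions": joint angles; "dq": joint speeds; "tau": joint torques, N m; "tool_pos": TCP position; "tcp_rot": TCP orientation; "contact_force": force on the tool from outside, world axes, zero at the start; "moment": the same for the moment, N m; "grip_width": finger opening in mm.
Only numpy, scipy, OpenCV 4.12 (cv2) and the standard library are available. Lean on these libraries where they do the work, as an engineer would, in place of code of your own. Each camera call takes 0.05 s, during which the arm holds its last target. There are 200 camera calls.

## Working session

There is one attempt and no reset: what is moved stays moved. The work goes in short steps, Python scripts to look and compute and a tool call to move; the robot and the scene stay as the last step left them, time stands still between calls to the robot, and variables do not carry over. Pictures are saved under pics/ and viewed, about 8 in all and at most 12, crops included, and the job is handed in when it is done.

Besides the shell and the picture viewer there is one more tool, called after "Call:" as a command line: name --pt "numbers of a row" for each row, then --argument value for the rest. arm_command: Moves the arm, as the interface text tells. Its arguments: {"type":"object","properties":{"deltas":{"type":"array","items":{"type":"array","items":{"type":"number"}}},"claw":{"type":"number"}},"required":["deltas"]}

```bash
mkdir -p pics
cat > h.py <<'E'
import numpy as np, cv2
from plant import bot, vision, job
from scipy.spatial.transform import Rotation as R
def pix(c,P):
    P=np.atleast_2d(P); q=(c["world_to_cam"]@np.c_[P,np.ones(len(P))].T)[:3]; u=c["camera_matrix"]@q; return (u[:2]/u[2]).T
def ray(c,u,v,z):
    W=np.linalg.inv(c["world_to_cam"]); d=W[:3,:3]@np.linalg.inv(c["camera_matrix"])@[u,v,1]; o=W[:3,3]; return o+d*(z-o[2])/d[2]
def toW(c,x): return (np.linalg.inv(c["world_to_cam"])@np.r_[x,1])[:3]
def save(n,c,crop=None,s=1):
    im=c["img"][...,::-1]
    if crop: a,b,d,e=crop; im=im[b:e,a:d]
    cv2.imwrite("pics/"+n+".png",cv2.resize(im,None,fx=s,fy=s,interpolation=cv2.INTER_CUBIC))
def wrist():
    o=bot.get_obs(); c=vision.capture("wrist"); T=np.eye(4); T[:3,:3]=R.from_euler('xyz',o["tcp_rot"]).as_matrix(); T[:3,3]=o["tool_pos"]
    c["world_to_cam"]=np.linalg.inv(T@c["mount"]); return c
E
python3 - <<'E'
from h import *
o=bot.get_obs(); print(o["time"],o["tool_pos"],o["tcp_rot"],o["grip_width"]); print(R.from_euler('xyz',o["tcp_rot"]).as_matrix().round(3))
ims=[]
for n in ["top","scene"]:
    c=vision.capture(n); save(n,c,s=1.4)
    np.savez(n,**{k:c[k] for k in("img","camera_matrix","world_to_cam")})
    for t in ["stud_grip","panel_grip","hatch_seat","panel_slot","pencil","glue","tape","wax","beam","square","screwdriver"]:
        print(n,t,[(toW(c,r["xyz"]).round(0).tolist(),pix(c,toW(c,r["xyz"]))[0].round().tolist(),round(r["confidence"],2)) for r in vision.find_in(c,t)[:4]])
E
```

```text
0.0 [ 224.38161002 -474.19411007  234.06217058] [-1.57231073e+00  2.48402773e-04 -2.69981585e+00] 92.09264641854263
[[-0.904 -0.     0.428]
 [-0.428  0.001 -0.904]
 [-0.    -1.    -0.002]]
top stud_grip [([517.0, 180.0, 3.0], [228.0, 208.0], 0.64), ([567.0, -153.0, 107.0], [332.0, 186.0], 0.49)]
top panel_grip [([235.0, 402.0, 4.0], [158.0, 296.0], 0.87), ([697.0, 301.0, 4.0], [192.0, 156.0], 0.77), ([331.0, 172.0, 11.0], [230.0, 265.0], 0.66), ([578.0, -207.0, 56.0], [346.0, 185.0], 0.66)]
top hatch_seat [([575.0, -206.0, 56.0], [346.0, 187.0], 0.71), ([348.0, -454.0, 21.0], [424.0, 257.0], 0.3)]
top panel_slot [([233.0, 405.0, 5.0], [157.0, 297.0], 0.94), ([516.0, 185.0, 4.0], [226.0, 208.0], 0.85), ([337.0, 173.0, 6.0], [230.0, 263.0], 0.83)]
top pencil [([521.0, 14.0, 8.0], [278.0, 206.0], 0.69)]
top glue [([589.0, -456.0, 104.0], [430.0, 178.0], 0.6)]
top tape [([455.0, 442.0, 66.0], [141.0, 227.0], 0.58)]
top wax [([591.0, 444.0, 50.0], [144.0, 185.0], 0.83)]
top beam [([752.0, 3.0, 46.0], [280.0, 135.0], 0.8)]
top square [([232.0, -363.0, 7.0], [396.0, 294.0], 0.82)]
top screw
[... 429 characters left out ...]
 279.0], 0.93), ([702.0, 301.0, 8.0], [291.0, 360.0], 0.71), ([237.0, 408.0, 4.0], [476.0, 296.0], 0.7), ([337.0, 175.0, 8.0], [384.0, 242.0], 0.68)]
scene pencil [([528.0, 10.0, 11.0], [288.0, 228.0], 0.81)]
scene glue [([602.0, -454.0, 90.0], [181.0, 106.0], 0.63), ([520.0, 188.0, 2.0], [329.0, 281.0], 0.33)]
scene tape [([462.0, 447.0, 60.0], [420.0, 353.0], 0.64)]
scene wax [([569.0, -159.0, 94.0], [241.0, 171.0], 0.61), ([605.0, 449.0, 49.0], [367.0, 392.0], 0.56)]
scene beam [([761.0, 17.0, 44.0], [209.0, 268.0], 0.79), ([247.0, -360.0, 8.0], [302.0, 98.0], 0.73)]
scene square [([247.0, -364.0, 6.0], [301.0, 98.0], 0.67)]
scene screwdriver [([349.0, -456.0, 17.0], [258.0, 90.0], 0.82)]
```

View pics/top.png

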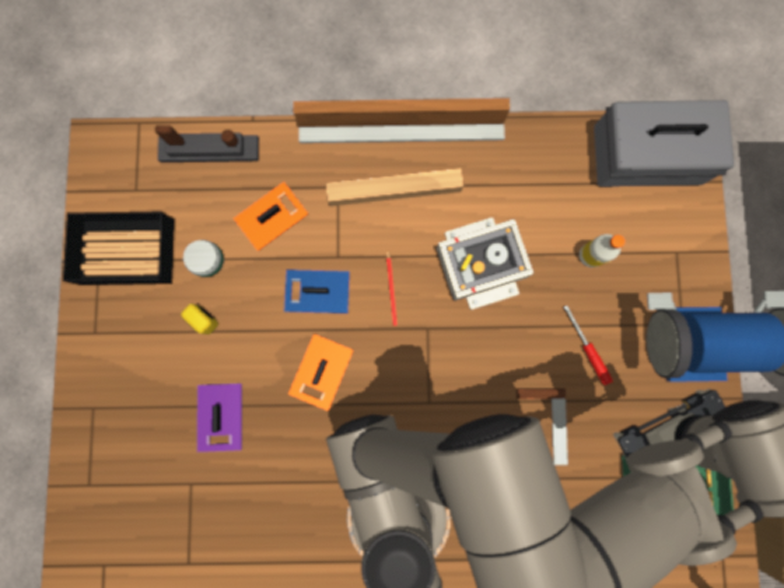

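View pics/scene.png

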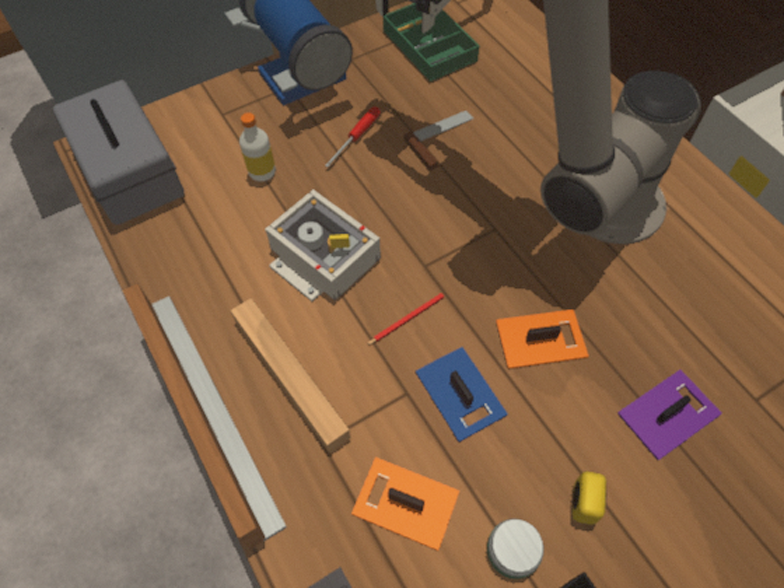

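Call:
arm_command --pt "-0.04 -0.008 -0.01 0" --pt "-0.042 -0.008 -0.01 0" --pt "-0.042 -0.008 -0.01 0" --pt "-0.042 -0.008 -0.01 0" --pt "-0.042 -0.008 -0.01 0" --claw 0

```text
time: 1.7
tool_pos: [392.3, -339.3, 275.2]
tcp_rot: [-1.57, 0.0, -2.7]
contact_force: [1.8, -1.3, 0.6]
grip_width: 92.0
```

Call:
arm_command --pt "-0.042 -0.008 -0.01 0" --pt "-0.042 -0.008 -0.01 0" --pt "-0.042 -0.008 -0.01 0" --pt "-0.042 -0.008 -0.01 0" --pt "-0.02 0 -0.01 0"

```text
time: 2.2
tool_pos: [542.4, -212.8, 307.5]
tcp_rot: [-1.569, 0.002, -2.697]
contact_force: [0.0, -0.8, 1.1]
grip_width: 91.9
```

Run:
```python
from h import *
c=wrist(); save("w1",c,s=1.4); o=bot.get_obs(); print(o["time"],o["tool_pos"],o["tcp_rot"],o["contact_force"]); print(c["mount"].round(3),c["camera_matrix"])
np.savez("w1",**{k:c[k] for k in("img","camera_matrix","world_to_cam")})
for t in ["stud_grip","hatch_seat","hatch_marks"]:
    print(t,[(toW(c,r["xyz"]).round(0).tolist(),pix(c,toW(c,r["xyz"]))[0].round().tolist(),round(r["confidence"],2)) for r in vision.find_in(c,t)[:4]])
m=vision.regions_of(c,"stud_grip")
for r in m[:2]:
    ys,xs=np.nonzero(r["mask"]); print(r["confidence"],cv2.minAreaRect(np.c_[xs,ys].astype(np.float32)))
```

```text
2.25 [ 542.99449361 -210.60166314  306.87235516] [-1.57117118e+00  2.51052449e-03 -2.69571511e+00] [-0.35928455  1.603267   -0.16738688]
[[ 1.00000e-03  9.55000e-01  2.95000e-01 -8.09260e+01]
 [-0.00000e+00 -2.95000e-01  9.55000e-01 -1.49307e+02]
 [ 1.00000e+00 -1.00000e-03  0.00000e+00  4.38000e-01]
 [ 0.00000e+00  0.00000e+00  0.00000e+00  1.00000e+00]] [[312.86942772   0.         280.32802211]
 [  0.         312.86942772 210.76103628]
 [  0.           0.           1.        ]]
stud_grip [([570.0, -155.0, 106.0], [243.0, 144.0], 0.72)]
hatch_seat [([587.0, -201.0, 59.0], [286.0, 144.0], 0.86), ([357.0, -453.0, 23.0], [363.0, 336.0], 0.26)]
hatch_marks [([590.0, -200.0, 63.0], [287.0, 142.0], 0.76)]
0.64 ((245.12001037597656, 147.66001892089844), (10.0, 33.79999923706055), 53.13010025024414)
```

View pics/w1.png

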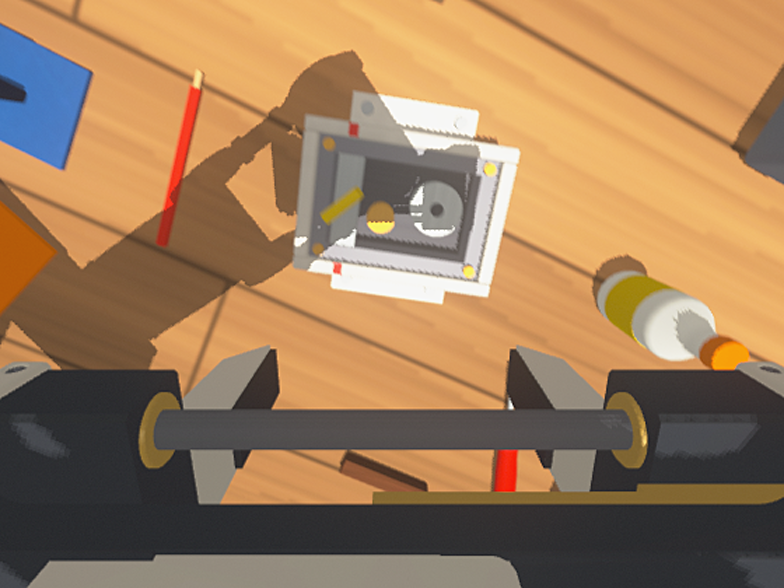

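Run:
```python
from h import *
c=dict(np.load("w1.npz"))
f=lambda u,v,z: ray(c,u/1.4,v/1.4,z)[:2].round(1)
hsv=cv2.cvtColor(c["img"],cv2.COLOR_RGB2HSV)
red=((hsv[...,0]<6)|(hsv[...,0]>174))&(hsv[...,1]>140)&(hsv[...,2]>80)
n,l,s,ce=cv2.connectedComponentsWithStats(red.astype(np.uint8))
M=[]
for i in range(1,n):
    if 220<ce[i][0]<270 and 80<ce[i][1]<200 and s[i][4]>8: p=ray(c,*ce[i],70); M.append(p); print("mark",ce[i].round(1),s[i][4],p.round(1))
P=[f(*q,70) for q in [(305,115),(519,149),(489,297),(293,268)]]; print(P,np.mean(P,0),[np.linalg.norm(P[i]-P[i-1]) for i in range(4)])
yel=(hsv[...,0]>20)&(hsv[...,0]<35)&(hsv[...,1]>150)&(hsv[...,2]>60)
yel[:, :225]=0; yel[:,262:]=0; yel[:130]=0; yel[160:]=0
ys,xs=np.nonzero(yel); W=np.array([ray(c,x,y,106)[:2] for x,y in zip(xs,ys)])
r=cv2.minAreaRect(W.astype(np.float32)); print("wing",len(xs),r,cv2.boxPoints(r).round(0).tolist())
```

```text
mark [252.1  92.1] 37 [ 624.2 -138.7   70. ]
mark [240.4 191.5] 27 [ 509.6 -173.2   70. ]
[array([617.1, -98.8]), array([ 669.5, -270.9]), array([ 544.8, -311.5]), array([ 492.8, -137.5])] [ 581.05  -204.675] [np.float64(130.185175807386), np.float64(179.90044469094562), np.float64(131.14286103330218), np.float64(181.60396471443016)]
wing 227 ((568.135009765625, -156.76441955566406), (7.831622123718262, 37.48790740966797), 60.860557556152344) [[550.0, -151.0], [583.0, -169.0], [586.0, -162.0], [554.0, -144.0]]
```

```bash
cat >> h.py <<'E'
def plan(p,zang,n):
    """rows to TCP p (mm) with tool z heading zang (deg), pointing down"""
    o=bot.get_obs(); p0=o["tool_pos"]; M=R.from_euler('xyz',o["tcp_rot"]).as_matrix()
    a0=np.degrees(np.arctan2(M[1,2],M[0,2])); tw=-((zang-a0+180)%360-180)/n; d=(np.array(p)-p0)/n
    print("t",round(o["time"],2),"at",np.round(p0,1),"zang",a0.round(2),"F",np.round(o["contact_force"],1),"q",np.round(o["joint_positions"],2),"w",round(o["grip_width"],1))
    for i in range(n):
        a=np.radians(a0-tw*i); z=np.array([np.cos(a),np.sin(a),0]); y=np.array([0,0,-1.]); x=np.cross(y,z)
        print((np.array([d@x,d@y,d@z])/1000).round(4).tolist()+[round(tw,2)])
E
python3 -c "
from h import *
plan([567,-156.5,190],-119,7)"
```

```text
t 2.45 at [ 539.1 -215.4  306.5] zang -64.7 F [-0.5 -0.5  0.2] q [-0.51  0.41  1.23 -0.    1.51  0.62] w 91.5
[-0.0072, 0.0166, -0.0059, np.float64(7.76)]
[-0.0063, 0.0166, -0.0068, np.float64(7.76)]
[-0.0054, 0.0166, -0.0076, np.float64(7.76)]
[-0.0043, 0.0166, -0.0083, np.float64(7.76)]
[-0.0031, 0.0166, -0.0088, np.float64(7.76)]
[-0.0019, 0.0166, -0.0091, np.float64(7.76)]
[-0.0007, 0.0166, -0.0093, np.float64(7.76)]
```

Call:
arm_command --pt "-0.007 0.017 -0.006 7.8" --pt "-0.006 0.017 -0.007 7.8" --pt "-0.005 0.017 -0.0075 7.8" --pt "-0.004 0.017 -0.008 7.8" --pt "-0.003 0.017 -0.009 7.8"

```text
time: 2.95
tool_pos: [557.6, -174.2, 221.2]
tcp_rot: [-1.57, 0.0, 2.895]
contact_force: [0.3, 0.0, 0.1]
grip_width: 92.0
```

Call:
arm_command --pt "-0.002 0.016 -0.009 7.8" --pt "-0.001 0.016 -0.009 7.5" --pt "0 0 0 0" --pt "0 0 0 0" --pt "0 0 0 0"

```text
time: 3.45
tool_pos: [566.8, -157.9, 190.9]
tcp_rot: [-1.571, 0.002, 2.637]
contact_force: [0.6, 0.4, 0.2]
grip_width: 91.8
```

```bash
cat > wing.py <<'E'
from h import *
def wing(c,ax=(567,-156),name=None):
    hsv=cv2.cvtColor(c["img"],cv2.COLOR_RGB2HSV)
    yel=((hsv[...,0]>20)&(hsv[...,0]<35)&(hsv[...,1]>150)&(hsv[...,2]>50)).astype(np.uint8)
    n,l,s,ce=cv2.connectedComponentsWithStats(yel); u=pix(c,[[*ax,106]])[0]
    for i in range(1,n):
        if s[i][4]>60 and np.linalg.norm(ce[i]-u)<50:
            ys,xs=np.nonzero(l==i); W=np.array([ray(c,x,y,106)[:2] for x,y in zip(xs,ys)])
            print("wing",ce[i].round(),s[i][4],cv2.minAreaRect(W.astype(np.float32)))
    red=(((hsv[...,0]<6)|(hsv[...,0]>174))&(hsv[...,1]>140)&(hsv[...,2]>60)).astype(np.uint8)
    n,l,s,ce=cv2.connectedComponentsWithStats(red)
    for i in range(1,n):
        p=ray(c,*ce[i],70)
        if s[i][4]>8 and abs(np.linalg.norm(p[:2]-ax)-60)<12: print("mark",ce[i].round(),s[i][4],p.round(1))
E
python3 - <<'E'
from wing import *
plan([567,-156.5,84],-119,1)
c=wrist(); wing(c); save("w2",c,s=1.4)
np.savez("w2",**{k:c[k] for k in("img","camera_matrix","world_to_cam")})
plan([567,-156.5,84],-119,1)
E
```

```text
t 3.45 at [ 566.8 -157.9  190.9] zang -118.91 F [0.6 0.4 0.2] q [-0.4   0.49  1.41 -0.    1.24  1.67] w 91.8
[0.0005, 0.1069, -0.0014, np.float64(0.09)]
wing [281. 217.] 597 ((569.3854370117188, -159.611328125), (9.413732528686523, 41.54897689819336), 61.39885711669922)
wing [301. 254.] 61 ((534.2669677734375, -158.36416625976562), (6.878594398498535, 6.587460517883301), 14.253812789916992)
mark [231. 163.] 101 [ 623.1 -140.3   70. ]
mark [327. 252.] 78 [ 508.4 -175.1   70. ]
t 3.5 at [ 566.8 -157.8  190.9] zang -118.93 F [ 0.5 -0.1 -0.2] q [-0.4   0.49  1.41 -0.    1.24  1.67] w 91.9
[0.0005, 0.1069, -0.0012, np.float64(0.07)]
```

View pics/w2.png

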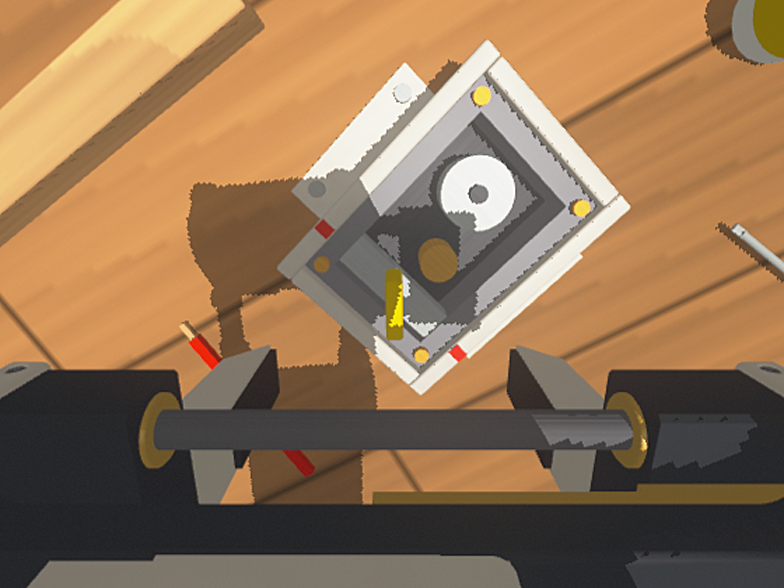

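Call:
arm_command --pt "0 0.035 0 0" --pt "0 0.036 0 0" --pt "0 0.036 0 0" --pt "0 0 0 0" --pt "0 0 0 0"

```text
time: 4.0
tool_pos: [566.8, -157.2, 83.3]
tcp_rot: [-1.571, 0.0, 2.636]
contact_force: [0.5, 0.4, 0.4]
grip_width: 92.1
```

Call:
arm_command --pt "0 0 0 0" --pt "0 0 0 0" --pt "0 0 0 0" --pt "0 0 0 0" --pt "0 0 0 0" --claw 255

```text
time: 4.5
tool_pos: [566.8, -156.7, 83.0]
tcp_rot: [-1.571, 0.0, 2.636]
contact_force: [-0.2, -0.5, -0.0]
grip_width: 56.5
```

Call:
arm_command --pt "0 0 0 0" --pt "0 0 0 0" --pt "0 0 0 0"

```text
time: 4.8
tool_pos: [566.7, -156.7, 82.7]
tcp_rot: [-1.571, -0.0, 2.636]
contact_force: [-0.5, 0.5, 0.2]
grip_width: 32.3
```

Call:
arm_command --pt "0 0 0 0" --pt "0 0 0 0" --pt "0 0 0 0" --pt "0 0 0 0" --pt "0 0 0 0"

```text
time: 5.3
tool_pos: [565.9, -158.0, 82.7]
tcp_rot: [-1.568, -0.001, 2.636]
contact_force: [-4.7, -4.7, 1.3]
grip_width: 10.0
```

Call:
arm_command --pt "0 0 0 -7.6" --pt "0 0 0 -7.6" --pt "0 0 0 -7.6" --pt "0 0 0 -7.6" --pt "0 0 0 -7.6"

```text
time: 5.8
tool_pos: [566.0, -157.3, 82.7]
tcp_rot: [-1.57, -0.001, -2.979]
contact_force: [-3.2, -1.5, 1.1]
grip_width: 9.5
```

Call:
arm_command --pt "0 0 0 -7.8" --pt "0 0 0 0" --pt "0 0 0 0"

```text
time: 6.1
tool_pos: [566.0, -157.1, 82.7]
tcp_rot: [-1.571, -0.002, -2.852]
contact_force: [-5.2, -2.9, 1.7]
grip_width: 10.1
```

Call:
arm_command --pt "0 0 0 0" --pt "0 0 0 0" --pt "0 0 0 0" --pt "0 0 0 0" --pt "0 0 0 0" --claw 0

```text
time: 6.6
tool_pos: [566.8, -156.6, 82.7]
tcp_rot: [-1.571, 0.0, -2.848]
contact_force: [0.5, 0.2, 0.2]
grip_width: 44.9
```

Call:
arm_command --pt "0 -0.03 0 0" --pt "0 -0.035 0 0" --pt "0 -0.035 0 0" --pt "0 -0.02 0 0" --pt "0 0 0 0"

```text
time: 7.1
tool_pos: [568.3, -157.2, 206.2]
tcp_rot: [-1.566, 0.005, -2.848]
contact_force: [0.7, 0.4, 0.0]
grip_width: 85.3
```

Run:
```python
from wing import *
c=wrist(); wing(c); np.savez("w3",**{k:c[k] for k in("img","camera_matrix","world_to_cam")})
save("w3",c,(150,100,420,290),3)
plan([515,180,240],-100,9)
t=dict(np.load("top.npz"))
b=t["img"].astype(int); hsv=cv2.cvtColor(t["img"],cv2.COLOR_RGB2HSV)
m=(hsv[...,0]>100)&(hsv[...,0]<125)&(hsv[...,1]>120); m[:, 300:]=0
ys,xs=np.nonzero(m); W=np.array([ray(t,x,y,6)[:2] for x,y in zip(xs,ys)]); print(cv2.minAreaRect(W.astype(np.float32)))
```

```text
wing [279. 214.] 469 ((569.2166137695312, -156.63340759277344), (40.43128967285156, 8.423445701599121), 16.418888092041016)
wing [307. 211.] 180 ((579.5988159179688, -178.23988342285156), (15.915839195251465, 20.219436645507812), 75.6335678100586)
wing [259. 249.] 63 ((534.201171875, -149.0059814453125), (7.561787128448486, 6.93731689453125), 15.834501266479492)
mark [278. 143.] 88 [ 622.6 -140.2   70. ]
mark [279. 264.] 65 [ 508.2 -174.8   70. ]
t 7.15 at [ 567.3 -156.9  203.9] zang -73.2 F [ 0.2 -0.4 -0.9] q [-0.4   0.48  1.39  0.    1.26  0.88] w 88.9
[-0.0053, -0.004, -0.0375, np.float64(2.98)]
[-0.0033, -0.004, -0.0377, np.float64(2.98)]
[-0.0013, -0.004, -0.0379, np.float64(2.98)]
[0.0006, -0.004, -0.0379, np.float64(2.98)]
[0.0026, -0.004, -0.0378, np.float64(2.98)]
[0.0046, -0.004, -0.0376, np.float64(2.98)]
[0.0065, -0.004, -0.0373, np.float64(2.98)]
[0.0084, -0.004, -0.0369, np.float64(2.98)]
[0.0103, -0.004, -0.0364, np.float64(2.98)]
((518.833740234375, 185.4705810546875), (143.81419372558594, 94.68695068359375), 87.27619171142578)
```

View pics/w3.png

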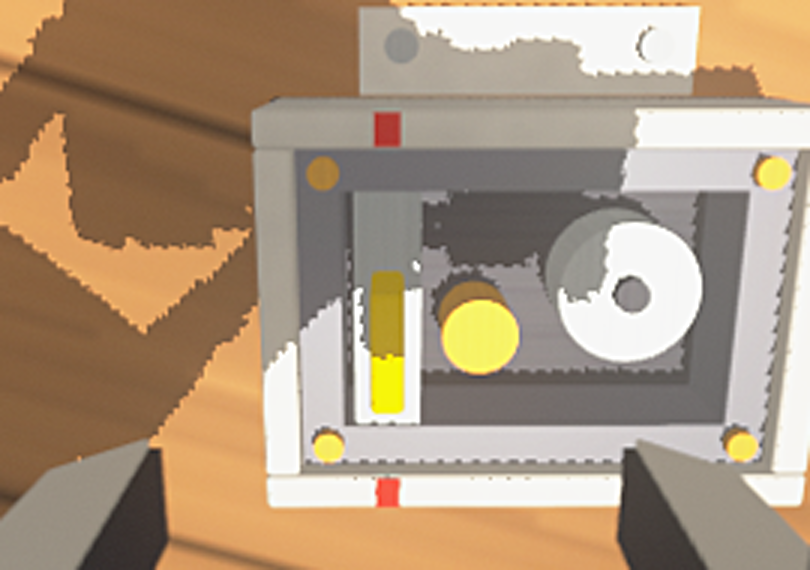

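Run:
```python
from wing import *
plan([517,185,240],-2.7,9)
```

```text
t 7.15 at [ 567.3 -156.9  203.9] zang -73.2 F [ 0.2 -0.4 -0.9] q [-0.4   0.48  1.39  0.    1.26  0.88] w 88.9
[-0.0056, -0.004, -0.038, np.float64(-7.83)]
[-0.0108, -0.004, -0.0369, np.float64(-7.83)]
[-0.0157, -0.004, -0.035, np.float64(-7.83)]
[-0.0203, -0.004, -0.0326, np.float64(-7.83)]
[-0.0246, -0.004, -0.0295, np.float64(-7.83)]
[-0.0284, -0.004, -0.0259, np.float64(-7.83)]
[-0.0316, -0.004, -0.0218, np.float64(-7.83)]
[-0.0343, -0.004, -0.0173, np.float64(-7.83)]
[-0.0363, -0.004, -0.0124, np.float64(-7.83)]
```

Call:
arm_command --pt "-0.0056 -0.004 -0.038 -7.8" --pt "-0.011 -0.004 -0.037 -7.8" --pt "-0.016 -0.004 -0.035 -7.8" --pt "-0.02 -0.004 -0.0325 -7.8" --pt "-0.0245 -0.004 -0.0295 -7.8"

```text
time: 7.65
tool_pos: [538.0, 34.8, 220.9]
tcp_rot: [-1.574, -0.002, -2.162]
contact_force: [0.3, 0.5, -0.2]
grip_width: 91.6
```

Call:
arm_command --pt "-0.0285 -0.004 -0.026 -7.8" --pt "-0.0315 -0.004 -0.022 -7.8" --pt "-0.0345 -0.004 -0.017 -7.8" --pt "-0.0365 -0.004 -0.0125 -7.8" --pt "0 0 0 0"

```text
time: 8.15
tool_pos: [515.9, 189.8, 237.4]
tcp_rot: [-1.573, 0.001, -1.615]
contact_force: [-0.5, -0.7, 0.2]
grip_width: 92.0
```

Call:
arm_command --pt "0 0 0 0" --pt "0 0 0 0"

```text
time: 8.35
tool_pos: [517.1, 184.8, 237.5]
tcp_rot: [-1.573, -0.001, -1.625]
contact_force: [0.2, -0.2, 0.4]
grip_width: 91.7
```

```bash
cat > panel.py <<'E'
from h import *
def blue(c,z=6,lo=100):
    hsv=cv2.cvtColor(c["img"],cv2.COLOR_RGB2HSV)
    m=((hsv[...,0]>100)&(hsv[...,0]<125)&(hsv[...,1]>lo)).astype(np.uint8)
    n,l,s,ce=cv2.connectedComponentsWithStats(m); i=1+np.argmax(s[1:,4])
    ys,xs=np.nonzero(l==i); W=np.array([ray(c,x,y,z)[:2] for x,y in zip(xs,ys)])
    r=cv2.minAreaRect(W.astype(np.float32)); print("panel",s[i],r,cv2.boxPoints(r).round(1).tolist())
E
python3 - <<'E'
from panel import *
plan([517,185,17],-2.7,1)
c=wrist(); np.savez("w4",**{k:c[k] for k in("img","camera_matrix","world_to_cam")})
save("w4",c,s=1.4); blue(c)
for t in ["panel_grip","panel_slot"]:
    print(t,[(toW(c,r["xyz"]).round(0).tolist(),pix(c,toW(c,r["xyz"]))[0].round().tolist(),round(r["confidence"],2)) for r in vision.find_in(c,t)[:4]])
E
```

```text
t 8.35 at [517.1 184.8 237.5] zang -3.1 F [ 0.2 -0.2  0.4] q [ 0.2   0.39  1.45 -0.    1.31  0.26] w 91.7
[-0.0002, 0.2205, -0.0002, np.float64(-0.4)]
panel [ 238  118   85  119 8202] ((518.3419799804688, 185.9916229248047), (148.53421020507812, 99.08370208740234), 87.48277282714844) [[465.6000061035156, 114.0], [564.5999755859375, 109.5999984741211], [571.0999755859375, 258.0], [472.1000061035156, 262.3999938964844]]
panel_grip [([517.0, 190.0, 6.0], [280.0, 177.0], 0.87), ([699.0, 303.0, 4.0], [435.0, 69.0], 0.82), ([337.0, 182.0, 6.0], [136.0, 191.0], 0.71), ([263.0, 380.0, 3.0], [34.0, 15.0], 0.59)]
panel_slot [([693.0, 302.0, 8.0], [432.0, 69.0], 0.97), ([521.0, 189.0, 6.0], [283.0, 178.0], 0.88), ([335.0, 178.0, 9.0], [134.0, 195.0], 0.88), ([266.0, 374.0, 9.0], [34.0, 20.0], 0.87)]
```

View pics/w4.png

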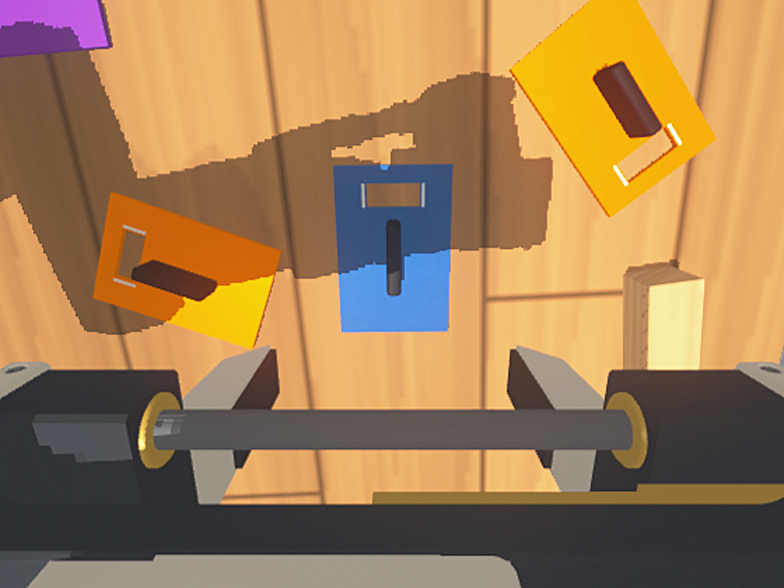

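Run:
```python
from h import *
c=dict(np.load("w4.npz")); save("w4c",c,(220,100,345,250),4)
plan([518.3,186,17],-2.5,5)
```

```text
t 8.5 at [517.6 184.6 238.3] zang -3.13 F [ 0.4 -0.9 -0.5] q [ 0.2   0.38  1.45 -0.    1.31  0.26] w 91.6
[-0.0003, 0.0443, 0.0001, np.float64(-0.13)]
[-0.0003, 0.0443, 0.0001, np.float64(-0.13)]
[-0.0003, 0.0443, 0.0001, np.float64(-0.13)]
[-0.0003, 0.0443, 0.0001, np.float64(-0.13)]
[-0.0003, 0.0443, 0.0001, np.float64(-0.13)]
```

View pics/w4c.png

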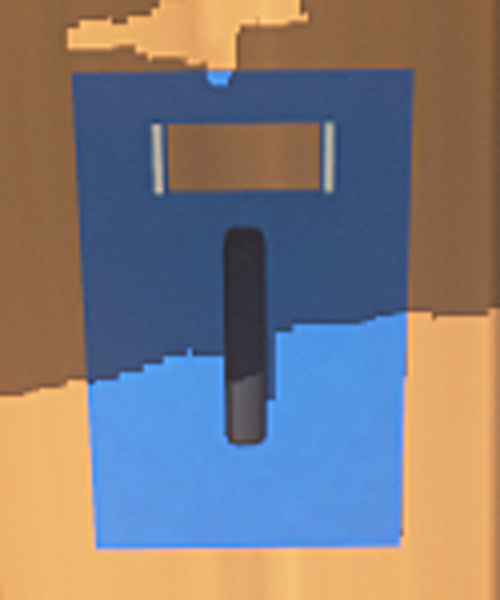

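The crop shows the blue panel right side up, with its black grip at the centre and its slot (crop pixel 245,157) on the +y side. It's the only blue panel; the look-alikes are orange (185,270 and 620,120) and purple (50,20). I'll take this one.

Call:
arm_command --pt "-0.001 0.044 0.0005 -0.3" --pt "0 0.044 0.0005 -0.3" --pt "0 0.044 0 0" --pt "0 0.04 0 0" --pt "0 0.028 0 0" --claw 100

```text
time: 9.0
tool_pos: [517.5, 185.5, 36.0]
tcp_rot: [-1.574, -0.001, -1.615]
contact_force: [0.0, 0.3, 0.4]
grip_width: 57.6
```

Call:
arm_command --pt "0 0.015 0 0" --pt "0 0.004 0 0" --pt "0 0 0 0" --pt "0 0 0 0"

```text
time: 9.4
tool_pos: [519.3, 186.6, 20.7]
tcp_rot: [-1.569, 0.0, -1.613]
contact_force: [0.5, 0.4, -0.1]
grip_width: 55.8
```

Call:
arm_command --pt "0 0.0035 0 0" --pt "0 0 0 0" --pt "0 0 0 0" --pt "0 0 0 0" --pt "0 0 0 0" --claw 255

```text
time: 9.9
tool_pos: [518.5, 186.8, 16.4]
tcp_rot: [-1.571, -0.0, -1.612]
contact_force: [0.2, -0.8, -0.3]
grip_width: 20.8
```

Call:
arm_command --pt "0 0 0 0" --pt "0 0 0 0" --pt "0 0 0 0"

```text
time: 10.2
tool_pos: [518.2, 186.8, 16.2]
tcp_rot: [-1.571, -0.0, -1.612]
contact_force: [-2.5, -0.8, 2.4]
grip_width: 11.6
```

Call:
arm_command --pt "0 0 0 0" --pt "0 -0.01 0 0" --pt "0 -0.03 0 0" --pt "0 -0.04 0 0" --pt "0 -0.04 0 0"

```text
time: 10.7
tool_pos: [517.9, 186.5, 137.2]
tcp_rot: [-1.572, -0.001, -1.612]
contact_force: [1.0, 0.6, -4.4]
grip_width: 11.4
```

Call:
arm_command --pt "0 -0.03 0 0" --pt "0 -0.01 0 0" --pt "0 0 0 0" --pt "0 0 0 0"

```text
time: 11.1
tool_pos: [517.5, 186.5, 174.5]
tcp_rot: [-1.574, -0.001, -1.612]
contact_force: [-0.2, -0.3, -4.2]
grip_width: 11.8
```

Run:
```python
from panel import *
c=wrist(); np.savez("w5",**{k:c[k] for k in("img","camera_matrix","world_to_cam")})
z=bot.get_obs()["tool_pos"][2]-16.3+6
save("w5",c,s=1.4); blue(c,z)
plan([580.7,-204.8,180],16.8,9)
```

```text
panel [  180   127   200   137 19063] ((519.5576171875, 223.27667236328125), (74.2787094116211, 99.39569091796875), 87.56440734863281) [[468.29998779296875, 188.3000030517578], [567.5999755859375, 184.10000610351562], [570.7999877929688, 258.29998779296875], [471.5, 262.5]]
t 11.15 at [517.3 186.5 174.1] zang -2.39 F [-0.1 -0.6 -3.9] q [ 0.21  0.44  1.54 -0.    1.16  0.25] w 12.0
[0.0431, -0.0007, 0.0088, np.float64(-2.13)]
[0.0434, -0.0007, 0.0072, np.float64(-2.13)]
[0.0437, -0.0007, 0.0056, np.float64(-2.13)]
[0.0439, -0.0007, 0.004, np.float64(-2.13)]
[0.044, -0.0007, 0.0024, np.float64(-2.13)]
[0.044, -0.0007, 0.0007, np.float64(-2.13)]
[0.044, -0.0007, -0.0009, np.float64(-2.13)]
[0.044, -0.0007, -0.0026, np.float64(-2.13)]
[0.0438, -0.0007, -0.0042, np.float64(-2.13)]
```

View pics/w5.png

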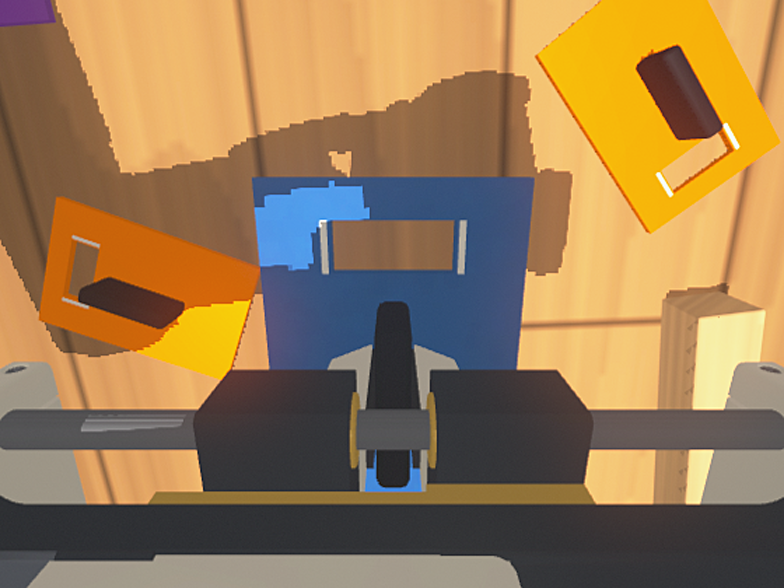

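Run:
```python
from h import *
plan([580.2,-204.3,174],16.8,10)
```

```text
t 11.15 at [517.3 186.5 174.1] zang -2.39 F [-0.1 -0.6 -3.9] q [ 0.21  0.44  1.54 -0.    1.16  0.25] w 12.0
[0.0388, 0.0, 0.0079, np.float64(-1.92)]
[0.039, 0.0, 0.0066, np.float64(-1.92)]
[0.0392, 0.0, 0.0053, np.float64(-1.92)]
[0.0394, 0.0, 0.004, np.float64(-1.92)]
[0.0395, 0.0, 0.0027, np.float64(-1.92)]
[0.0396, 0.0, 0.0013, np.float64(-1.92)]
[0.0396, 0.0, 0.0, np.float64(-1.92)]
[0.0396, 0.0, -0.0013, np.float64(-1.92)]
[0.0395, 0.0, -0.0026, np.float64(-1.92)]
[0.0394, 0.0, -0.004, np.float64(-1.92)]
```

Call:
arm_command --pt "0.02 0 0.005 -1" --pt "0.038 0 0.007 -2" --pt "0.039 0 0.006 -2" --pt "0.0395 0 0.004 -2" --pt "0.0395 0 0.003 -2"

```text
time: 11.65
tool_pos: [546.2, 9.7, 174.1]
tcp_rot: [-1.575, 0.001, -1.454]
contact_force: [1.2, 0.2, -4.7]
grip_width: 11.8
```

Call:
arm_command --pt "0.0395 0 0.001 -2" --pt "0.0395 0 0 -2" --pt "0.0395 0 -0.001 -2" --pt "0.0395 0 -0.002 -2" --pt "0.038 0 -0.003 -1.2"

```text
time: 12.15
tool_pos: [577.3, -184.1, 173.8]
tcp_rot: [-1.574, 0.003, -1.294]
contact_force: [-0.1, 0.2, -4.5]
grip_width: 11.9
```

Call:
arm_command --pt "0.02 0 -0.002 -1" --pt "0 0 0 0" --pt "0 0 0 0" --pt "0 0 0 0"

```text
time: 12.55
tool_pos: [581.2, -201.2, 175.0]
tcp_rot: [-1.573, 0.002, -1.277]
contact_force: [-0.2, -0.1, -3.3]
grip_width: 11.8
```

Run:
```python
from h import *
plan([580.2,-204.3,135],16.8,2)
```

```text
t 12.55 at [ 581.2 -201.2  175. ] zang 16.84 F [-0.2 -0.1 -3.3] q [-0.46  0.56  1.35  0.    1.24 -0.75] w 11.8
[0.0013, 0.02, -0.0009, np.float64(0.02)]
[0.0013, 0.02, -0.0009, np.float64(0.02)]
```

Call:
arm_command --pt "0.0025 0.02 -0.001 0" --pt "0 0.02 0 0" --pt "0 0 0 0" --pt "0 0 0 0"

```text
time: 12.95
tool_pos: [581.5, -204.1, 136.3]
tcp_rot: [-1.571, 0.001, -1.276]
contact_force: [-0.2, -0.4, -4.1]
grip_width: 12.0
```

Run:
```python
from wing import *; from panel import blue
plan([580.2,-204.3,135],16.8,1)
c=wrist(); np.savez("w6",**{k:c[k] for k in("img","camera_matrix","world_to_cam")})
z=bot.get_obs()["tool_pos"][2]-16.3+6
save("w6",c,(140,100,420,290),2.8); blue(c,z); wing(c)
```

```text
t 12.95 at [ 581.5 -204.1  136.3] zang 16.88 F [-0.2 -0.4 -4.1] q [-0.46  0.59  1.39  0.    1.16 -0.76] w 12.0
[-0.0002, 0.0013, -0.0013, np.float64(0.08)]
panel [  191   127   190   137 17391] ((571.4537963867188, -168.60882568359375), (98.58234405517578, 73.70034790039062), 16.816612243652344) [[513.5999755859375, -147.60000610351562], [534.9000244140625, -218.10000610351562], [629.2999877929688, -189.60000610351562], [608.0, -119.0999984741211]]
wing [276. 168.] 1191 ((565.1895141601562, -156.49203491210938), (34.80280303955078, 10.998165130615234), 16.822086334228516)
```

View pics/w6.png

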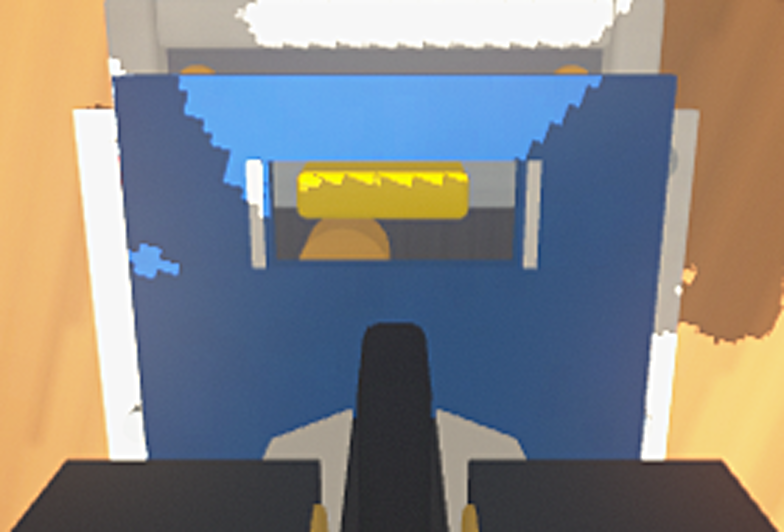

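Call:
arm_command --pt "-0.001 0 -0.002 0" --pt "0 0 0 0" --pt "0 0.015 0 0" --pt "0 0.015 0 0" --pt "0 0 0 0"

```text
time: 13.5
tool_pos: [578.2, -204.2, 104.8]
tcp_rot: [-1.573, 0.002, -1.277]
contact_force: [-0.9, 0.7, -4.2]
grip_width: 11.7
```

Call:
arm_command --pt "0 0.008 0 0" --pt "0 0 0 0" --pt "0 0 0 0"

```text
time: 13.8
tool_pos: [579.5, -204.8, 98.7]
tcp_rot: [-1.57, -0.001, -1.277]
contact_force: [0.0, 0.7, -4.1]
grip_width: 11.7
```

Run:
```python
from wing import *; from panel import blue
plan([580.2,-204.3,80],16.8,1)
c=wrist(); np.savez("w7",**{k:c[k] for k in("img","camera_matrix","world_to_cam")})
z=bot.get_obs()["tool_pos"][2]-16.3+6
save("w7",c,(140,100,420,290),2.8); blue(c,z); wing(c)
```

```text
t 13.8 at [ 579.5 -204.8   98.7] zang 16.82 F [ 0.   0.7 -4.1] q [-0.46  0.63  1.44 -0.    1.07 -0.76] w 11.7
[-0.0003, 0.0187, 0.0009, np.float64(0.02)]
panel [  189   127   192   137 17658] ((569.51953125, -169.46359252929688), (99.0426254272461, 74.0383071899414), 16.727115631103516) [[511.3999938964844, -148.3000030517578], [532.7000122070312, -219.1999969482422], [627.5999755859375, -190.6999969482422], [606.2999877929688, -119.80000305175781]]
wing [279. 178.] 2115 ((564.6217041015625, -155.12518310546875), (35.15153884887695, 13.521225929260254), 16.74562644958496)
mark [175. 170.] 224 [ 508.1 -174.9   70. ]
mark [385. 170.] 198 [ 623.5 -140.2   70. ]
```

View pics/w7.png

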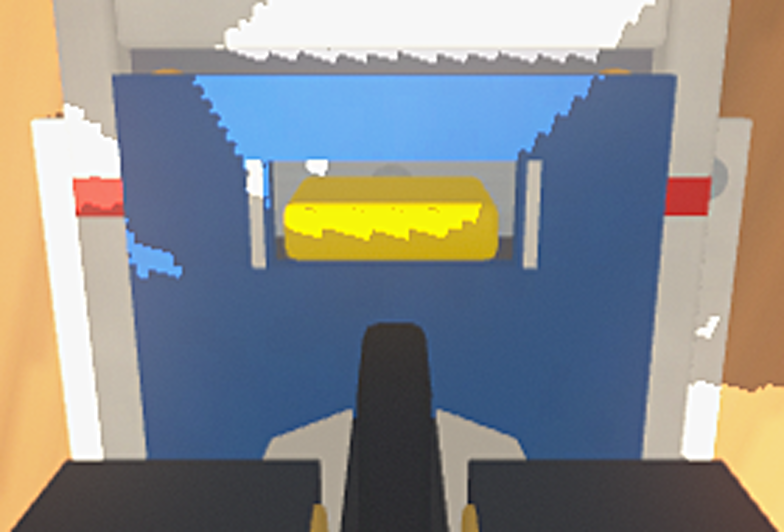

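Call:
arm_command --pt "-0.0005 0.008 0 0" --pt "0 0.007 0 0" --pt "0 0 0 0" --pt "0 0 0 0"

```text
time: 14.25
tool_pos: [578.9, -204.1, 82.8]
tcp_rot: [-1.571, 0.0, -1.277]
contact_force: [0.0, -0.7, -4.5]
grip_width: 12.4
```

Call:
arm_command --pt "0 0.002 0 0" --pt "0 0 0 0" --pt "0 0 0 0"

```text
time: 14.55
tool_pos: [579.1, -204.3, 81.3]
tcp_rot: [-1.571, -0.0, -1.277]
contact_force: [0.4, 0.0, -3.9]
grip_width: 11.9
```

Call:
arm_command --pt "0 0.0015 0 0" --pt "0 0 0 0" --pt "0 0 0 0"

```text
time: 14.85
tool_pos: [579.2, -204.3, 80.3]
tcp_rot: [-1.57, -0.0, -1.277]
contact_force: [-1.4, 1.2, 2.4]
grip_width: 12.0
```

Call:
arm_command --pt "0 0.0015 0 0" --pt "0 0 0 0" --pt "0 0 0 0"

```text
time: 15.15
tool_pos: [579.2, -204.3, 78.4]
tcp_rot: [-1.571, -0.0, -1.277]
contact_force: [-2.7, 1.3, 4.4]
grip_width: 11.8
```

Call:
arm_command --pt "0 0.0015 0 0" --pt "0 0 0 0" --pt "0 0 0 0"

```text
time: 15.45
tool_pos: [579.2, -204.3, 76.9]
tcp_rot: [-1.571, -0.0, -1.277]
contact_force: [-3.6, 1.5, 4.6]
grip_width: 11.7
```

Call:
arm_command --pt "0 0.001 0 0" --pt "0 0 0 0" --pt "0 0 0 0"

```text
time: 15.75
tool_pos: [579.2, -204.3, 76.2]
tcp_rot: [-1.571, -0.0, -1.277]
contact_force: [-3.5, 1.9, 6.4]
grip_width: 11.6
```

Call:
arm_command --pt "0 0.001 0 0" --pt "0 0 0 0" --pt "0 0 0 0"

```text
time: 16.05
tool_pos: [579.2, -204.3, 76.2]
tcp_rot: [-1.57, -0.001, -1.277]
contact_force: [-6.6, 2.5, 13.6]
grip_width: 11.6
```

Call:
arm_command --pt "0 0 0 0" --pt "0 0 0 0" --pt "0 0 0 0"

```text
time: 16.35
tool_pos: [579.2, -204.3, 76.2]
tcp_rot: [-1.57, -0.001, -1.277]
contact_force: [-5.6, 2.2, 12.7]
grip_width: 11.4
```

Run:
```python
from wing import *; from panel import blue
plan([580.2,-204.3,76],16.8,1)
c=wrist()
save("w8",c,(140,100,420,290),2.8); blue(c,66); wing(c)
plan([580.2,-204.3,76],16.8,1)
```

```text
t 16.35 at [ 579.2 -204.3   76.2] zang 16.82 F [-5.6  2.2 12.7] q [-0.46  0.66  1.46 -0.    1.02 -0.76] w 11.4
[0.0003, 0.0002, 0.0009, np.float64(0.02)]
panel [  180   127   201   137 17426] ((569.2207641601562, -168.95855712890625), (99.43463134765625, 74.0565185546875), 16.726865768432617) [[511.0, -147.8000030517578], [532.2999877929688, -218.6999969482422], [627.5, -190.10000610351562], [606.2000122070312, -119.19999694824219]]
wing [279. 190.] 2959 ((564.5342407226562, -154.66482543945312), (34.99267578125, 13.649186134338379), 16.74383544921875)
mark [161. 179.] 300 [ 508.2 -174.9   70. ]
mark [398. 179.] 322 [ 622.7 -140.3   70. ]
t 16.4 at [ 579.2 -204.3   76.2] zang 16.82 F [-6.2  3.  13.3] q [-0.46  0.66  1.46 -0.    1.02 -0.76] w 11.5
[0.0003, 0.0002, 0.0009, np.float64(0.02)]
```

View pics/w8.png

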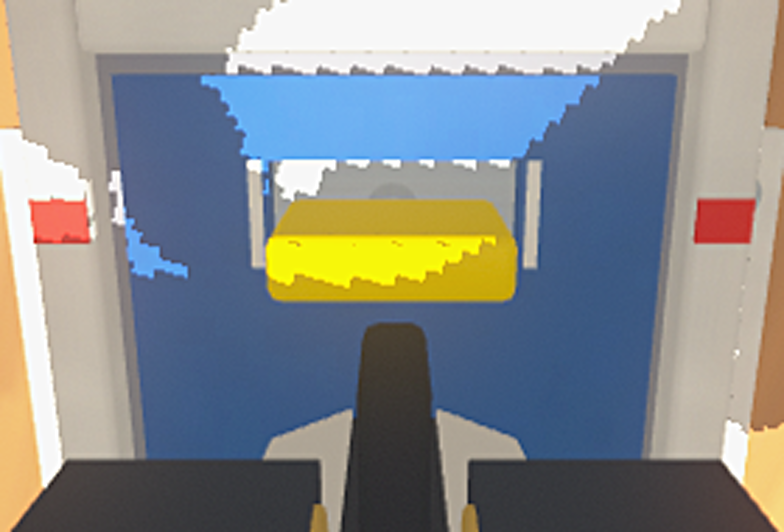

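```bash
python3 -c "
from h import *
print(job.close_job()); o=bot.get_obs(); print(o['time'],o['tool_pos'],o['contact_force'])"
```

```text
the job is handed in; nothing more can be done
None
the job is handed in; nothing more can be done
```

I turned the fastener about 46° counter-clockwise to the red marks and let go. I then fitted the blue panel over the wing and pressed it down until it stopped. I handed the job in at about 16.4 s, still gripping and pressing the panel; no verdict was reported.

- **Fastener:** in the last picture the wing and the line between the marks agree within 0.1° (16.7° against 16.8°).
- **Panel position:** it is centred in the recess within about 1 mm and turned less than 0.2° from the hatch. The tool stayed upright, but I did not measure the panel's tilt on its own.
- **Fully home:** the tool stopped at z = 76.2 mm against a predicted 76.3 mm, and the next 1 mm step only raised the force from 6 N to 13 N. With the panel's weight, I estimate about 17 N on the hatch, well below 80 N. The plunger travel itself was not read; I inferred it from the height and force.
- **Sideways force:** about 6 N remained at the wrist during the press, which I left alone.
- **Bystanders:** the arm touched none that I saw, but I took no final picture of the whole bench to check.

I viewed 11 pictures, over the planned 8 but within the limit of 12. No check failed.

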